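Load the bottle steriliser box, shut it and clamp it

ROBOT

A 6-joint arm with a two-finger parallel gripper is mounted at the origin on the work surface. World frame = base frame: x ahead of the robot, y to its left, z up, the work surface at z = 0. Lengths are in m, angles in rad, forces in N, time in s.
With the tool pointing down it reaches from about 0.25 to 0.85 m from the base axis. Payload 12.5 kg.
Tool frame: the origin (TCP) lies midway between the tips of the shut fingers; the grasp point (between the pads) lies 19 mm behind it; z points along the fingers, y is the line along which they close (so a half turn about z gives the same grasp; the last joint's range is limited). The gripper opens to 93 mm and grips with 3 to 60 N. Pads are 15 mm wide; open, the fingers measure 128 mm over their backs; the gripper's body (75 mm by 188 mm) begins 65 mm behind the grasp point.
Start: joints at [-1.323, 0.351, 1.652, -0, 1.139, -0.085], TCP at [0.18, -0.52, 0.219] pointing down, gripper open.
Joint ranges: [-2.75, 2.75], [-0.79, 2.1], [0.01, 2.65], [-1.57, 4.71], [0.07, 3.14], [-2.87, 2.87]. Speed limits (rad/s): [2.22, 2.22, 2.79, 3.14, 3.14, 3.14].

INTERFACE

Orientations are given as a 3x3 rotation matrix whose columns are the frame's x, y, z axes.
In Python, from plant import bot gives the robot as it stands.
- The arm moves only by the tool apply_moves, never from a script. Its argument "plan" is a list of rows, each a list of 3 entries, a list of its own where there are three numbers: the shift along the world's x, y, z in cm, then the turn about the world's z in rad, then the opening, from 0 (shut) to 1 (fully open). In form: [[[tx, ty, tz], turn, fingers], ...]. A call has 1 to 12 rows; each row shifts and turns the commanded pose from where the row before left it; what a row does not reach is not made up. A row lasts 1/12 s, in which the tool goes at most 41.7 mm and 7.16 degrees, less where a joint would pass 70% of its speed; a pose out of reach is approached as far as the arm can. A call with a gripper value outside its range is refused whole. The fingers move at their own pace and stop on an object; the grip force is fixed at half the most. Time passes only in rows, so rows that do not move let the fingers close. It gives the time, the measured TCP pose, the force, the opening and the grip force at its end, in the units of the state.
- bot.get_obs(): the state, without advancing time (a new reading comes with each control period).
- bot.grab_frame(name): name is "scene" or "top"; returns a dict with "pixels" (400x640x3 uint8, blue, green, red), "intrinsics" (3x3 intrinsics, pixels), "rvec" (rotation vector, rad) and "tvec" (3), from world to camera coordinates, as OpenCV has them. Camera axes: x right, y down, z forward; pixel columns grow to the right and rows downward; lengths in m; the calibration is good to about 2 mm. A picture is of the moment at which its call begins. There is no depth.
- bot.hand_in(): hands the job in; it is judged then, once.
The state is a dict: "time_s": time; "joint_positions": joint angles; "joint_vel": joint speeds; "joint_torque": joint torques, N m; "tcp_pos": TCP position; "tool_rot": TCP orientation; "contact_force": force on the tool from outside, world axes, zero at the start; "torque": the same for the moment, N m; "opening": finger opening in m; "grip_force": force on a finger pad.
Only numpy, scipy, OpenCV 4.12 (cv2) and the standard library are available. Lean on these libraries where they do the work, as an engineer would, in place of code of your own. Each camera call takes 0.05 s, during which the arm holds its last target. There are 200 camera calls.

TASK

Load the open steriliser box: stand the blue long-handled scoop, bowl down, in the deep square well, and set the amber teat in its screw collar upright on the raised tray beside it. When both are in and let go, swing the lid fully shut, and then fold the steel clamp down flat over the lid. Leave everything else on the ledge and the rack as it is.

Things in the scene. Friction and masses are not known exactly. Their poses are not given: they have to be found in the camera images.
- box: Grey plastic steriliser box, fixed, 170 (x) x 200 (y) x 125 mm high, walls 4 mm. Origin: centre of underside, z up. Lid hinged along the top of the +x side, clamp at the middle of the -x side. Inside, a white raised tray floor at z 55 mm; a square well 40 x 40 mm at x 0, y 60 mm goes down through it to z 4 mm. Free tray area: x -81 to 81, y -96 to 40 mm.
- well (a point): Centre of the square well's mouth, level with the tray floor (box frame 0, 60, 55 mm); 40 x 40 mm, 51 mm deep.
- tray (a point): Middle of the free tray area, on its floor (box frame 0, -30, 55 mm).
- lid (a joint): Lid hinge angle: 0 = shut flat on the box, about 1.5-1.75 = standing open. The hinge is stiff: the lid stays where it is left and needs about 3 N at its edge to move. The lid is a plain flat grey panel 170 x 200 mm, 6 mm thick.
- lid_hinge (a point): Middle of the lid's hinged edge, on its outer (upper) face. The hinge axis runs along the box's y at box frame x 85, z 125 mm, 6 mm inside that face. The frame turns with the lid: its -x points from the hinge to the free edge, its z is the outward normal.
- lid_edge (a point): Middle of the lid's free edge, on its upper (outer) face, 170 mm from lid_hinge.
- clamp (a joint): Clamp hinge angle: 0 = lying flat over the lid's front edge, about 1.5-1.85 = standing up (beyond 1.57 leaning away from the box). Stiff hinge: stays where it is left, needs about 2 N at the tip.
- clamp_hinge (a point): On the steel clamp arm's outer (upper when down) face, at its hinged end. The hinge axis is parallel to the box's y at box frame x -103, z 131 mm, 8 mm under that face. The frame turns with the arm: x points from the hinge to the tip, z is the outward normal.
- clamp_tip (a point): Tip of the clamp arm on its outer face, 62 mm from the hinge axis. The arm is a steel flat bar 62 x 22 x 6 mm.
- scoop: Blue plastic long-handled scoop, standing bowl down in one of the rack's two square wells. Origin: centre of the bowl's underside; z up along the handle. Bowl: open-topped cup 28 mm across, 28 mm high. Handle: flat upright strip 12 mm wide (y), 5 mm thick (x), its middle at x +12.5 mm, its top 108 mm above the origin.
- teat: Amber bottle teat in a white screw collar, standing on the ledge. Origin: centre of the collar's underside; z up. Collar 44 mm across, 16 mm high; teat narrows above it to 13 mm, top at 54 mm.
- rack: Grey plastic bottle drying rack, fixed to the far edge of the ledge. Base 200 x 200 x 12 mm, origin under its centre. Two square wells, 38 mm inside, 44 mm outside, rims 57 mm above the ledge, floor 15 mm above it, at x -60, y +-50 mm; two pegs with the bottles at x +60, y +-50 mm.
- rod: Bystander: steel stirring rod, 118 mm, with an 18 mm round head and 28 mm foot, standing in the rack's other well. Origin: centre of its foot's underside.
- bottle0: Bystander: clear empty bottle upside down over a rack peg, 62 mm across, 150 mm high. Origin: centre of its lower rim.
- bottle1: Bystander: clear empty bottle upside down over the other rack peg, same size.
- cap: Bystander: plain white domed bottle cap, 44 mm across, 52 mm high. Origin under its centre.
- jar: Bystander: small amber jar with aluminium cap, 44 mm across, 58 mm high. Origin under its centre.
- tin: Bystander: closed aluminium formula tin, 100 mm across, 140 mm high. Origin under its centre.
- mug: Bystander: white ceramic mug, 80 mm across, 90 mm high. Origin under its centre.
Things that resemble listed ones, but are neither listed nor needed, are in the scene too. Leave any green look-alike of the teat alone. There is more than one size of the scoop; the one meant has the size given above.

How it is judged:
By the outcome, as a careful person would: the job done as asked, in the order asked, and still so for the second after the job is handed in, with the robot touching nothing.
It also fails if it takes over 72 s, if anything falls off the work surface, if the arm or the gripper's body presses on something with over 40 N, if the wrist force passes 120 N, or if a joint passes its speed limit or range.

## Working session

There is one attempt and no reset: what is moved stays moved. The work goes in short steps, Python scripts to look and compute and a tool call to move; the robot and the scene stay as the last step left them, time stands still between calls to the robot, and variables do not carry over. Pictures are saved under pics/ and viewed, at most 10 in all, crops included, and the job is handed in when it is done.

Besides the shell and the picture viewer there is one more tool, called after ">>>" in YAML: its name, and indented under it one key for each argument. apply_moves: Moves the arm, as the interface text tells. Its arguments: {"type":"object","properties":{"plan":{"type":"array","items":{"type":"array"}}},"required":["plan"]}

```bash
mkdir -p pics; cat > h.py <<'E'
import numpy as np, cv2
from plant import bot
def grab(n,save=None):
    f=bot.grab_frame(n); f['R']=cv2.Rodrigues(np.array(f['rvec'],float))[0]; f['K']=np.array(f['intrinsics'],float); f['t']=np.array(f['tvec'],float).ravel()
    f['px']=np.array(f['pixels'],np.uint8)
    if save: cv2.imwrite('pics/'+save,f['px'])
    return f
def ray(f,u,v):
    d=f['R'].T@np.linalg.inv(f['K'])@np.array([u,v,1.]); c=-f['R'].T@f['t']; return c,d/np.linalg.norm(d)
def onz(f,u,v,z):
    c,d=ray(f,u,v); return c+d*(z-c[2])/d[2]
def proj(f,p):
    q=f['K']@(f['R']@np.array(p,float)+f['t']); return q[:2]/q[2]
def tri(f,a,g,b):
    c1,d1=ray(f,*a); c2,d2=ray(g,*b)
    s=np.linalg.lstsq(np.c_[d1,-d2],c2-c1,rcond=None)[0]
    p,q=c1+s[0]*d1,c2+s[1]*d2; return (p+q)/2,np.linalg.norm(p-q)
E
python3 - <<'E'
from h import *
for n in('scene','top'):
    f=grab(n,n+'0.png'); print(n,-f['R'].T@f['t'],f['R'][2],f['K'][0,0])
    cv2.imwrite('pics/%s0.png'%n,f['px'])
a=cv2.imread('pics/scene0.png');b=cv2.imread('pics/top0.png')
E
```

```text
scene [ 1.1774608  -0.50152214  0.65654719] [-0.66322802  0.47128426 -0.58139465] 401.5323440500745
top [ 0.42009361 -0.02578796  1.55880188] [ 0.07997896 -0.01989579 -0.99659798] 499.8148849658215
```

View pics/scene0.png

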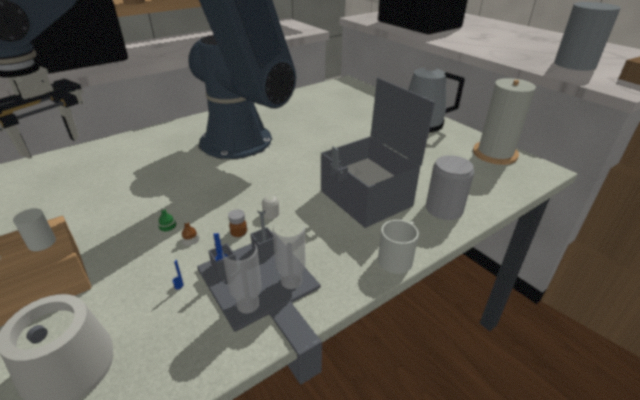

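View pics/top0.png

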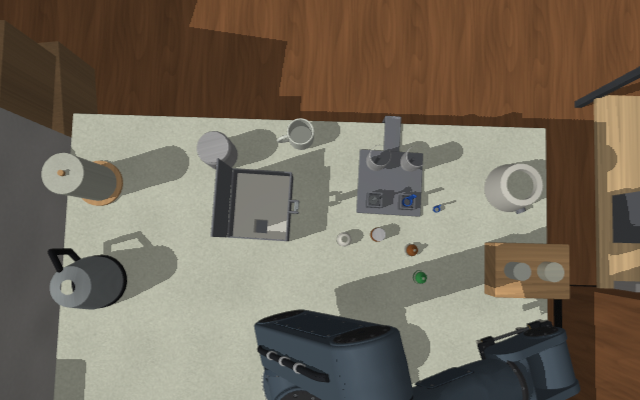

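Top view: the box is at about (255,205), with its lid up along (222,200) and the clamp at (294,206). The rack is at (390,183).
- **Scoop candidates:** blue in the rack well at (410,200), and a small blue one on the ledge at (438,208). The one in the rack fits the description.
- **Teat candidates:** amber at (411,250), green at (420,277) and the amber jar at (378,234). The (411,250) one fits.

I'll confirm both in one crop.

```bash
python3 - <<'E'
from h import *
s=cv2.imread('pics/scene0.png');t=cv2.imread('pics/top0.png')
a=cv2.resize(s[190:330,140:340],(800,560)[:2],interpolation=cv2.INTER_CUBIC)
a=cv2.resize(a,(400,280))
b=cv2.resize(t[140:290,330:460],None,fx=3,fy=3,interpolation=cv2.INTER_CUBIC)[:300+150]
c=cv2.resize(t[150:250,205:310],None,fx=3.8,fy=2.8,interpolation=cv2.INTER_CUBIC)
o=np.zeros((600,800,3),np.uint8); o[:280,:400]=a; o[:450,400:790]=b; o[300:580,:399]=c
cv2.imwrite('pics/crop1.png',o)
f=grab('scene');g=grab('top')
for n,q in(('scene',f),('top',g)):
    h=cv2.cvtColor(q['px'],cv2.COLOR_BGR2HSV)
    for nm,lo,hi in(('blue',(105,150,60),(130,255,255)),('amber',(3,130,50),(16,255,255))):
        m=cv2.inRange(h,lo,hi); k,l,st,ce=cv2.connectedComponentsWithStats(m)
        print(n,nm,[(st[i].tolist(),ce[i].round(1).tolist()) for i in range(1,k) if st[i][4]>12 and (140<ce[i][0]<460) and 120<ce[i][1]<330])
E
```

```text
scene blue [([215, 234, 7, 26, 107], [218.0, 247.8]), ([174, 274, 8, 14, 71], [177.8, 281.9])]
scene amber [([231, 222, 15, 14, 160], [238.0, 229.2]), ([183, 224, 13, 14, 121], [188.4, 231.7])]
top blue [([402, 194, 14, 13, 59], [409.1, 199.5])]
top amber [([407, 245, 11, 11, 85], [411.4, 249.8])]
```

View pics/crop1.png

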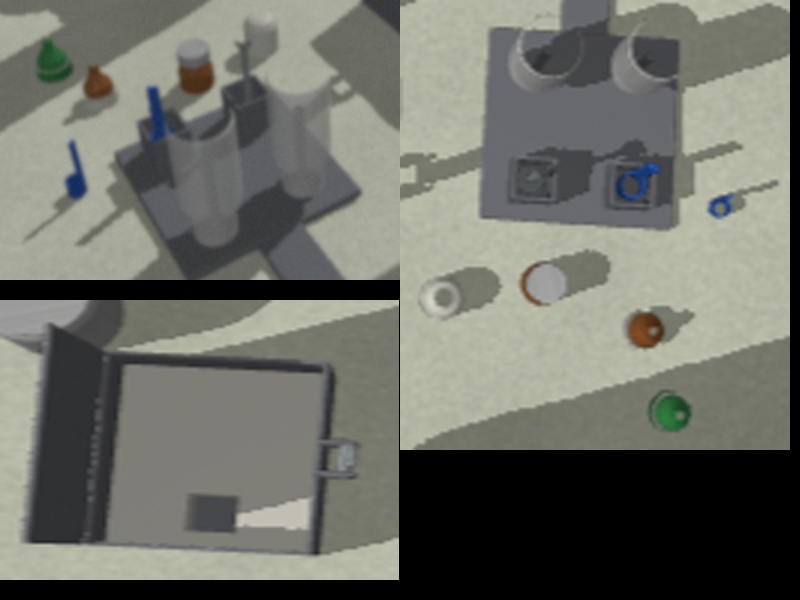

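The crop confirms both picks. The tall blue scoop stands in the right-hand rack well, while the other blue one is a miniature on the ledge. The amber teat is at top (411,250), next to the capped jar and the green look-alike. Now I'll measure.

```bash
python3 - <<'E'
from h import *
np.set_printoptions(precision=4,suppress=True)
f=grab('scene');g=grab('top')
P=lambda u,v,z:onz(g,u,v,z)
c1=P(291.8,172.1,.125);c2=P(289.2,240,.125);print('box front corners',c1,c2,np.linalg.norm(c1-c2))
print('well',P(261,226,.055))
print('scoop top',tri(f,(217,235),g,(414,196.7)),'bowl',P(407.3,201,.043), 'well rim',P(330+232/3,140+185/3,.057))
print('rodwell',P(330+135/3,140+181/3,.057),'rodhead',P(330+135/3,140+175/3,.133))
print('rack corners',[P(330+u/3,140+v/3,.012)[:2] for u,v in((92,28),(278,40),(270,228),(82,216))])
print('teat top',P(411.4,249.8,.025),'jar',P(330+150/3,140+283/3,.058))
t=tri(f,(188.5,231.7),g,(411.4,249.8));print('teat tri',t)
def comp(q,lo,hi,box):
    h=cv2.cvtColor(q['px'],cv2.COLOR_BGR2HSV);m=cv2.inRange(h,lo,hi);x,y,X,Y=box
    n=np.zeros_like(m);n[y:Y,x:X]=m[y:Y,x:X];return n
m=comp(g,(105,80,50),(130,255,255),(395,185,425,215))[190:212,396:422]
print('\n'.join(''.join('#' if v else '.' for v in r) for r in m))
cv2.imwrite('pics/box.png',np.hstack([cv2.resize(g['px'][150:250,200:310],None,fx=3.6,fy=3.6,interpolation=3),cv2.resize(f['px'][70:230,310:440],(400,360),interpolation=3)[:,:400]]))
E
```

```text
box front corners [0.6149 0.0489 0.125 ] [0.4194 0.0502 0.125 ] 0.1955315619550581
well [0.459  0.1396 0.055 ]
scoop top (array([ 0.555 , -0.3064,  0.115 ]), np.float64(0.0035543295814093063)) bowl [ 0.5473 -0.3017  0.043 ] well rim [ 0.5441 -0.2993  0.057 ]
rodwell [ 0.5454 -0.2012  0.057 ] rodhead [ 0.5448 -0.1922  0.133 ]
rack corners [array([ 0.7084, -0.1586]), array([ 0.7014, -0.3539]), array([ 0.5041, -0.3476]), array([ 0.5114, -0.1522])]
teat top [ 0.399  -0.3195  0.025 ] jar [ 0.4433 -0.218   0.058 ]
teat tri (array([ 0.3986, -0.3211,  0.0223]), np.float64(0.0021473858217927193))
..........................
..........................
..........................
..........................
................###.......
..............#######.....
............#########.....
.........###########......
........##########........
.......##...#####.........
......###....####.........
......##......###.........
......##......###.........
......###....###..........
......####...###..........
.......########...........
.........###..............
..........................
..........................
..........................
..........................
..........................
```

View pics/box.png

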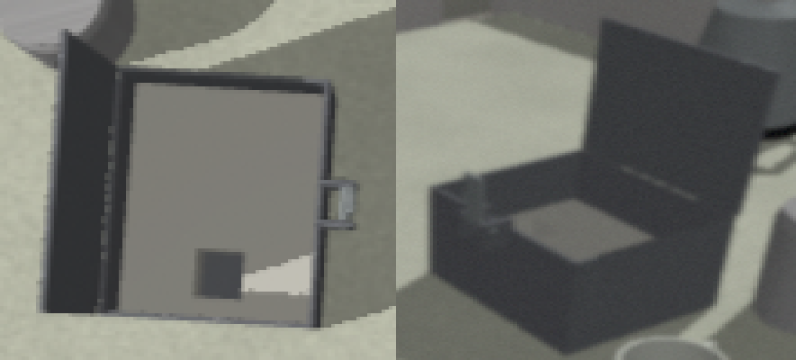

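The box picture shows the lid upright on the left, slightly open past vertical, the well mouth centred at about top (260.7,226), and the clamp standing at about (296,206). Next I'll work out the precise poses.

```bash
python3 - <<'E'
from h import *
np.set_printoptions(precision=4,suppress=True)
f=grab('scene');g=grab('top')
P=lambda u,v,z:onz(g,u,v,z)
print(tri(f,(369.5,186.4),g,(292,172.6)),tri(f,(321.7,153.6),g,(288.9,240.4)))
print('front rim',P(289.6,226,.125),'tray back',P(233.9,226,.055),'well',P(260.7,226.1,.055))
pl=lambda x,y:(200+x/3.6-.4,150+y/3.6-.4)
print('lid top ends',P(*pl(62,32),.295),P(*pl(43,312),.295),'rear wall top outer L', P(*pl(118,68),.125))
print('lid top scene tri',tri(f,(310+(777-396)/3.077,70+73/2.25),g,pl(62,32)),tri(f,(310+(602-396)/3.077,70+20/2.25),g,pl(43,312)))
print('clamp top tri',tri(f,(310+(470-396)/3.077,70+176/2.25),g,pl(348,202)),P(*pl(348,202),.193))
for top in((413.5,195.5),(414.5,195)):
  for b in((407,202),(407,201.5)):
    a=P(*top,.123);c=P(*b,.043);print('scoop',a,c,np.degrees(np.arctan2(a[1]-c[1],a[0]-c[0])),np.linalg.norm((a-c)[:2]))
h=cv2.cvtColor(f['px'],cv2.COLOR_BGR2HSV);m=cv2.inRange(h,(105,80,40),(130,255,255))[230:266,208:228]
print('\n'.join(''.join('#' if v else '.' for v in r) for r in m))
o=bot.get_obs();print(o['time_s'],o['tcp_pos'],o['tool_rot'],o['opening'])
E
```

```text
(array([0.6158, 0.051 , 0.1256]), np.float64(0.007362713273719457)) (array([0.4208, 0.0547, 0.1227]), np.float64(0.008772266756491846))
front rim [0.4594 0.0503 0.125 ] tray back [0.4569 0.2205 0.055 ] well [0.4587 0.1405 0.055 ]
lid top ends [0.6212 0.2314 0.295 ] [0.4238 0.2361 0.295 ] rear wall top outer L [0.6205 0.2201 0.125 ]
lid top scene tri (array([0.6218, 0.2321, 0.2913]), np.float64(3.8685158417874386e-05)) (array([0.4241, 0.2375, 0.2894]), np.float64(0.0005938422629534414))
clamp top tri (array([0.5131, 0.0296, 0.1886]), np.float64(0.0019813481794715847)) [0.5134 0.0302 0.193 ]
scoop [ 0.557 -0.305  0.123] [ 0.5442 -0.3009  0.043 ] -17.818078330781823 0.013493530968974545
scoop [ 0.557 -0.305  0.123] [ 0.5457 -0.3008  0.043 ] -20.1351284205176 0.01205157421525537
scoop [ 0.5586 -0.3079  0.123 ] [ 0.5442 -0.3009  0.043 ] -26.016253351121826 0.0160019500354751
scoop [ 0.5586 -0.3079  0.123 ] [ 0.5457 -0.3008  0.043 ] -28.712880089526898 0.014650678271903727
....................
....................
....................
........##..........
......#####.........
......#####.........
......#####.........
......#####.........
.......####.........
.......#####........
.......######.......
.......######.......
.......######.......
.......######.......
.......######.......
........######......
........######......
........######......
........#######.....
........#######.....
........#######.....
........#######.....
........#######.....
........#######.....
........###########.
........############
.......########.....
.......########.....
.......########.....
.......#######......
.......#####........
........#...........
....................
....................
....................
....................
0.4 [ 0.1797 -0.5198  0.2186] [[ 0.9451  0.3267 -0.    ]
 [ 0.3267 -0.9451  0.0002]
 [ 0.     -0.0002 -1.    ]] 0.09312754973789832
```

Estimates so far:
- **Teat:** (0.399,-0.320).
- **Scoop origin:** about (0.545,-0.301), handle at (0.5565,-0.306) with its width axis at about 67°.
- **Box:** centre (0.518,0.138), yaw about 88.8°.
- **Well:** about (0.458,0.139).

I'll move the teat first.

>>> apply_moves:
  plan:
    - [[2.2,2.0,-1.2],0,1]
    - [[2.2,2.0,-1.2],0,1]
    - [[2.2,2.0,-1.2],0,1]
    - [[2.2,2.0,-1.2],0,1]
    - [[2.2,2.0,-1.2],0,1]
    - [[2.2,2.0,-1.2],0,1]
    - [[2.2,2.0,-1.2],0,1]
    - [[2.2,2.0,-1.2],0,1]
    - [[2.2,2.0,-1.2],0,1]
    - [[2.1,2.0,-1.2],0,1]
    - [[0,0,0],0,1]
    - [[0,0,0],0,1]

```text
time_s: 1.4
tcp_pos: [0.3992, -0.3189, 0.0982]
tool_rot: [[0.944, 0.329, -0.001], [0.329, -0.944, 0.001], [-0.001, -0.001, -1.0]]
contact_force: [-0.2, -0.1, 0.3]
opening: 0.0931
grip_force: 0.0
```

>>> apply_moves:
  plan:
    - [[0,-0.1,-3.0],0,1]
    - [[0,0,-3.0],0,1]
    - [[0,0,-2.0],0,1]
    - [[0,0,-1.3],0,1]
    - [[0,0,0],0,1]
    - [[0,0,0],0,0]
    - [[0,0,0],0,0]
    - [[0,0,0],0,0]
    - [[0,0,0],0,0]
    - [[0,0,0],0,0]
    - [[0,0,0],0,0]
    - [[0,0,0],0,0]

```text
time_s: 2.4
tcp_pos: [0.3988, -0.3208, 0.0059]
tool_rot: [[0.945, 0.327, 0.0], [0.327, -0.945, -0.0], [0.0, 0.0, -1.0]]
contact_force: [-0.4, -0.2, -0.4]
opening: 0.0505
grip_force: 0.0
```

>>> apply_moves:
  plan:
    - [[0,0,0],0,0]
    - [[0,0,0],0,0]
    - [[0,0,0],0,0]
    - [[0,0,0],0,0]

```text
time_s: 2.73
tcp_pos: [0.3988, -0.3208, 0.0057]
tool_rot: [[0.945, 0.327, 0.0], [0.327, -0.945, -0.0], [0.0, 0.0, -1.0]]
contact_force: [-0.3, 0.4, 3.2]
opening: 0.0431
grip_force: 30.0
```

>>> apply_moves:
  plan:
    - [[0,0,4],0,0]
    - [[0,0,4],0,0]
    - [[1.2,3.5,1.6],0.122,0]
    - [[1.2,3.5,1.6],0.122,0]
    - [[1.2,3.5,1.6],0.122,0]
    - [[1.2,3.5,1.6],0.122,0]
    - [[1.2,3.5,1.6],0.122,0]
    - [[1.2,3.5,1.6],0.122,0]
    - [[1.2,3.5,1.6],0.122,0]
    - [[1.2,3.5,1.6],0.122,0]
    - [[1.2,3.5,1.6],0.122,0]
    - [[1.2,3.5,1.6],0.122,0]

```text
time_s: 3.73
tcp_pos: [0.5187, 0.0311, 0.2464]
tool_rot: [[0.012, 1.0, -0.0], [1.0, -0.012, -0.0], [-0.0, -0.0, -1.0]]
contact_force: [-0.1, -0.7, 0.1]
opening: 0.0429
grip_force: 30.0
```

>>> apply_moves:
  plan:
    - [[1.0,3.6,0],0,0]
    - [[1.0,3.6,0],0,0]
    - [[0.9,3.6,0],0,0]
    - [[0,0,0],0,0]
    - [[0,0,0],0,0]

```text
time_s: 4.15
tcp_pos: [0.5475, 0.1387, 0.245]
tool_rot: [[0.015, 1.0, -0.001], [1.0, -0.015, -0.0], [-0.0, -0.001, -1.0]]
contact_force: [-0.7, -0.4, -0.2]
opening: 0.0434
grip_force: 30.0
```

>>> apply_moves:
  plan:
    - [[0,0,-4],0,0]
    - [[0,0,-4],0,0]
    - [[0,0,-4],0,0]
    - [[0,0,-3.5],0,0]
    - [[0,0,-1.5],0,0]
    - [[0,0,-0.8],0,0]
    - [[0,0,-0.4],0,0]
    - [[0,0,0],0,0]
    - [[0,0,0],0,0]

```text
time_s: 4.9
tcp_pos: [0.5484, 0.137, 0.0649]
tool_rot: [[0.018, 1.0, 0.002], [1.0, -0.018, 0.0], [0.0, 0.002, -1.0]]
contact_force: [-0.1, 0.1, 1.5]
opening: 0.0433
grip_force: 30.0
```

>>> apply_moves:
  plan:
    - [[0,0,-0.2],0,0]
    - [[0,0,-0.2],0,0]
    - [[0,0,0],0,0]

```text
time_s: 5.15
tcp_pos: [0.5485, 0.1373, 0.0606]
tool_rot: [[0.018, 1.0, 0.002], [1.0, -0.018, 0.0], [0.0, 0.002, -1.0]]
contact_force: [-0.6, -0.1, 2.8]
opening: 0.0431
grip_force: 30.0
```

>>> apply_moves:
  plan:
    - [[0,0,0],0,0.65]
    - [[0,0,0],0,0.65]
    - [[0,0,0],0,0.65]
    - [[0,0,0],0,0.65]
    - [[0,0,2],0,0.65]
    - [[0,0,4],0,0.65]
    - [[0,0,4],0,0.65]
    - [[0,0,4],0,0.65]
    - [[0,0,4],0,0.65]
    - [[0,-3,1],0,0.65]
    - [[0,-4,0],0,0.65]
    - [[0,-4,0],0,0.5]

```text
time_s: 6.15
tcp_pos: [0.5477, 0.0265, 0.2508]
tool_rot: [[0.016, 1.0, 0.002], [1.0, -0.016, -0.0], [-0.0, 0.002, -1.0]]
contact_force: [0.2, -1.2, 0.2]
opening: 0.0571
grip_force: 0.0
```

>>> apply_moves:
  plan:
    - [[0.1,-2.8,0],-0.122,0.5]
    - [[0.1,-2.8,0],-0.122,0.5]
    - [[0.1,-2.8,0],-0.122,0.5]
    - [[0.1,-2.8,0],-0.122,0.5]
    - [[0.1,-2.8,0],-0.122,0.5]
    - [[0.1,-2.8,0],-0.122,0.5]
    - [[0.1,-2.8,0],-0.122,0.5]
    - [[0.1,-2.8,0],-0.122,0.5]
    - [[0.1,-2.8,0],-0.122,0.5]
    - [[0,-2.8,0],-0.122,0.5]
    - [[0,-2.8,0],-0.122,0.5]
    - [[0,-2.5,0],-0.122,0.5]

```text
time_s: 7.15
tcp_pos: [0.5564, -0.3074, 0.2494]
tool_rot: [[0.997, 0.082, -0.0], [0.082, -0.997, 0.0], [-0.0, -0.0, -1.0]]
contact_force: [0.7, -0.1, 0.1]
opening: 0.0467
grip_force: 0.0
```

>>> apply_moves:
  plan:
    - [[0,0,-1.0],-0.122,0.5]
    - [[0,0,-2.0],-0.122,0.5]
    - [[0,0,-2.0],-0.122,0.5]
    - [[0,0,-2.0],-0.122,0.5]
    - [[0,0,-1.5],0,0.5]
    - [[0,0,0],0,0.5]
    - [[0,0,0],0,0.5]

```text
time_s: 7.73
tcp_pos: [0.5565, -0.3056, 0.1643]
tool_rot: [[0.922, -0.388, -0.001], [-0.388, -0.922, 0.001], [-0.001, -0.0, -1.0]]
contact_force: [0.7, -0.3, 0.6]
opening: 0.0463
grip_force: 0.0
```

```bash
python3 - <<'E'
from h import *
f=grab('scene');g=grab('top')
cv2.imwrite('pics/near1.png',np.hstack([cv2.resize(g['px'][165:235,370:450],(400,350),interpolation=3),cv2.resize(f['px'][180:280,180:280],(400,350),interpolation=3)]))
print(bot.get_obs()['tcp_pos'])
p=bot.get_obs()['tcp_pos']; print(proj(g,p),proj(f,p))
E
```

```text
[ 0.5571906  -0.30608764  0.16585098]
[416.86300527 194.08431707] [212.91336559 216.00398972]
```

View pics/near1.png

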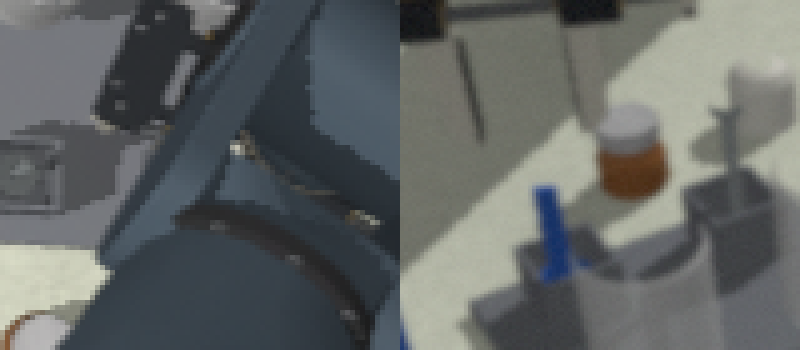

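The crop shows both fingers straddling the blue handle, whose top is at scene (216.2,233.4). I'll check the lateral offset numerically.

```bash
python3 - <<'E'
from h import *
f=grab('scene')
for p in((.5565,-.306,.123),(.5611,-.308,.123),(.552,-.304,.123),(.5585,-.3014,.123)):print(p,proj(f,p))
m=cv2.inRange(cv2.cvtColor(f['px'],cv2.COLOR_BGR2HSV),(105,80,40),(130,255,255))[228:262,205:235]
for r in range(34):
    x=np.where(m[r])[0]
    if len(x):print(r+228,x.min()+205,x.max()+205,end='; ')
E
```

```text
(0.5565, -0.306, 0.123) [216.00880887 232.38019572]
(0.5611, -0.308, 0.123) [216.04224362 233.97410536]
(0.552, -0.304, 0.123) [215.99624678 230.8278351 ]
(0.5585, -0.3014, 0.123) [218.52721183 232.03399433]
233 216 216; 234 214 218; 235 214 218; 236 214 218; 237 214 218; 238 214 218; 239 215 219; 240 215 219; 241 215 220; 242 215 220; 243 215 220; 244 215 220; 245 216 221; 246 216 221; 247 216 221; 248 216 221; 249 216 222; 250 216 222; 251 216 222; 252 216 222; 253 216 222; 254 216 226; 255 216 227; 256 215 222; 257 215 222; 258 215 222; 259 215 221; 260 215 218;
```

>>> apply_moves:
  plan:
    - [[0.1,0,-2.5],0,0.5]
    - [[0,0,-2.5],0,0.5]
    - [[0,0,-1.7],0,0.5]
    - [[0,0,-1.0],0,0.5]
    - [[0,0,0],0,0.2]
    - [[0,0,0],0,0.1]
    - [[0,0,0],0,0]
    - [[0,0,0],0,0]
    - [[0,0,0],0,0]
    - [[0,0,0],0,0]
    - [[0,0,0],0,0]
    - [[0,0,0],0,0]

```text
time_s: 8.88
tcp_pos: [0.5581, -0.306, 0.0884]
tool_rot: [[0.921, -0.389, 0.001], [-0.389, -0.921, -0.001], [0.001, 0.0, -1.0]]
contact_force: [-0.5, -0.3, 4.9]
opening: 0.0117
grip_force: 30.0
```

>>> apply_moves:
  plan:
    - [[0,0,3],0,0]
    - [[0,0,4],0,0]
    - [[0,0,4],0,0]
    - [[-0.6,2.8,1],0.122,0]
    - [[-0.6,2.8,1],0.122,0]
    - [[-0.6,2.8,1],0.122,0]
    - [[-0.6,2.8,1],0.122,0]
    - [[-0.6,2.8,1],0.122,0]
    - [[-0.6,2.8,1],0.122,0]
    - [[-0.6,2.8,1],0.122,0]
    - [[-0.6,2.8,1],0.122,0]
    - [[-0.6,2.8,1],0.122,0]

```text
time_s: 9.88
tcp_pos: [0.503, -0.0525, 0.2881]
tool_rot: [[0.762, 0.648, -0.0], [0.648, -0.762, 0.0], [-0.0, -0.0, -1.0]]
contact_force: [0.5, 0.3, -0.2]
opening: 0.0114
grip_force: 30.0
```

>>> apply_moves:
  plan:
    - [[-0.7,2.9,0],0.122,0]
    - [[-0.7,2.9,0],0.122,0]
    - [[-0.7,2.9,0],0.122,0]
    - [[-0.7,2.9,0],0.122,0]
    - [[-0.6,2.9,0],0.122,0]
    - [[-0.6,2.9,0],0.122,0]
    - [[-0.6,2.9,0],0.122,0]
    - [[0,0,-3],0,0]
    - [[0,0,-3],0,0]
    - [[0,0,-2],0,0]
    - [[0,0,0],0,0]
    - [[0,0,0],0,0]

```text
time_s: 10.88
tcp_pos: [0.4575, 0.1492, 0.2076]
tool_rot: [[0.018, 1.0, -0.002], [1.0, -0.018, -0.0], [-0.0, -0.002, -1.0]]
contact_force: [0.1, -0.3, -0.2]
opening: 0.0116
grip_force: 30.0
```

```bash
python3 - <<'E'
from h import *
f=grab('scene');g=grab('top')
cv2.imwrite('pics/near2.png',np.hstack([cv2.resize(g['px'][160:260,205:315],(400,364),interpolation=3),cv2.resize(f['px'][90:210,300:430],(400,369),interpolation=3)[:364]]))
o=bot.get_obs();print(o['tcp_pos'],o['opening'],o['tool_rot'])
E
```

```text
[0.45844781 0.14925782 0.2090787 ] 0.011770107863032283 [[ 1.82945171e-02  9.99830893e-01  1.86988596e-03]
 [ 9.99832509e-01 -1.82954442e-02  4.79892719e-04]
 [ 5.14021960e-04  1.86079337e-03 -9.99998137e-01]]
```

View pics/near2.png

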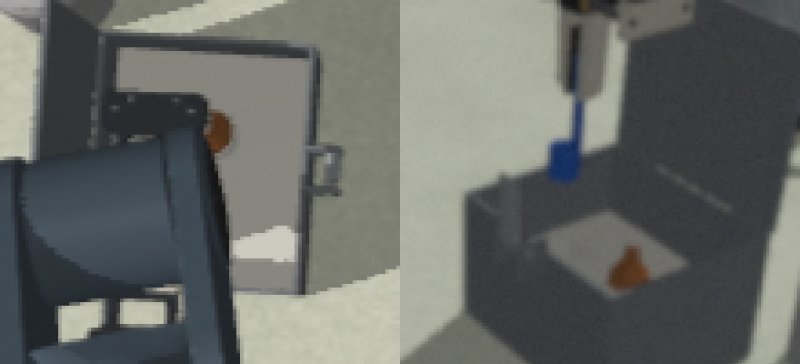

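The teat stands upright on the tray at crop (628,270). The scoop hangs vertically, its bowl at crop (563,160). I'll check the bowl position against the scene camera.

```bash
python3 - <<'E'
from h import *
f=grab('scene')
m=cv2.inRange(cv2.cvtColor(f['px'],cv2.COLOR_BGR2HSV),(105,80,40),(130,255,255));m[:,:330]=0
for r in range(100,165):
    x=np.where(m[r])[0]
    if len(x):print(r,x.min(),x.max(),end='; ')
p=np.array(bot.get_obs()['tcp_pos']);o=p+[0,-.0125,-.0734]
print('\nbowl bottom c',proj(f,o),'rim c',proj(f,o+[0,0,.028]),'handle at z+50',proj(f,p-[0,0,.0234]))
for e in([.004,0,0],[0,.004,0]):print(e,proj(f,o+e)-proj(f,o))
E
```

```text
109 357 357; 110 357 357; 111 356 357; 112 356 357; 113 356 356; 114 356 356; 115 356 356; 116 356 356; 117 356 356; 123 358 358; 124 357 358; 125 357 358; 126 357 358; 127 357 358; 128 357 358; 129 357 358; 130 357 358; 131 357 358; 132 357 358; 133 357 358; 134 357 358; 135 355 358; 136 350 358; 137 349 358; 138 349 358; 139 349 358; 140 349 358; 141 349 359; 142 349 359; 143 349 359; 144 348 358; 145 348 358; 146 348 358; 147 348 358; 148 349 357; 149 351 354; 
bowl bottom c [352.98041798 146.18080109] rim c [353.52533735 136.83142454] handle at z+50 [357.60812957 128.03319445]
[0.004, 0, 0] [0.96110289 0.5808486 ]
[0, 0.004, 0] [ 1.14041701 -0.41991224]
```

>>> apply_moves:
  plan:
    - [[0,0.15,-3],0,0]
    - [[0,0,-3],0,0]
    - [[0,0,-2],0,0]
    - [[0,0,-1],0,0]
    - [[0,0,-1],0,0]
    - [[0,0,-1],0,0]
    - [[0,0,0],0,0]

```text
time_s: 11.62
tcp_pos: [0.4576, 0.1506, 0.097]
tool_rot: [[0.018, 1.0, -0.001], [1.0, -0.018, -0.0], [-0.0, -0.001, -1.0]]
contact_force: [-1.2, -0.1, -0.1]
opening: 0.0116
grip_force: 30.0
```

>>> apply_moves:
  plan:
    - [[0,0,-1],0,0]
    - [[0,0,-0.6],0,0]
    - [[0,0,-0.3],0,0]
    - [[0,0,0],0,0]

```text
time_s: 11.95
tcp_pos: [0.4575, 0.1507, 0.0782]
tool_rot: [[0.018, 1.0, -0.001], [1.0, -0.018, -0.0], [-0.0, -0.001, -1.0]]
contact_force: [-0.6, -0.0, -0.4]
opening: 0.0117
grip_force: 30.0
```

Open narrowly (26 mm) to clear the wall, then rise.

>>> apply_moves:
  plan:
    - [[0,0,-0.1],0,0]
    - [[0,0,0],0,0.28]
    - [[0,0,0],0,0.28]
    - [[0,0,0],0,0.28]
    - [[0,0,0],0,0.28]
    - [[0,0,2],0,0.28]
    - [[0,0,3],0,0.28]
    - [[0,0,4],0,0.28]
    - [[0,0,4],0,0.28]
    - [[0,0,4],0,0]
    - [[0,0,4],0,0]
    - [[0,0,3],0,0]

```text
time_s: 12.95
tcp_pos: [0.4578, 0.1507, 0.3213]
tool_rot: [[0.018, 1.0, 0.003], [1.0, -0.018, 0.001], [0.001, 0.003, -1.0]]
contact_force: [-0.0, -0.2, -0.3]
opening: 0.0105
grip_force: 0.0
```

>>> apply_moves:
  plan:
    - [[0,0,3],0,0]
    - [[1.6,3.5,0],0,0]
    - [[1.6,3.5,0],0,0]
    - [[1.5,3.5,0],0,0]
    - [[1.5,3.5,0],0,0]
    - [[0,0,-2],0,0]
    - [[0,0,-3],0,0]
    - [[0,0,-3],0,0]
    - [[0,0,-1],0,0]
    - [[0,0,0],0,0]

```text
time_s: 13.78
tcp_pos: [0.5187, 0.2902, 0.2554]
tool_rot: [[0.018, 1.0, -0.004], [1.0, -0.018, -0.002], [-0.002, -0.004, -1.0]]
contact_force: [-0.1, -0.1, 0.5]
opening: 0.0007
grip_force: 0.0
```

```bash
python3 - <<'E'
from h import *
f=grab('scene');g=grab('top')
cv2.imwrite('pics/near3.png',np.hstack([cv2.resize(g['px'][150:260,185:305],(400,367),interpolation=3),cv2.resize(f['px'][60:220,300:460],(367,367),interpolation=3)]))
print(bot.get_obs()['tcp_pos'])
E
```

```text
[0.52016754 0.29081526 0.25906561]
```

View pics/near3.png

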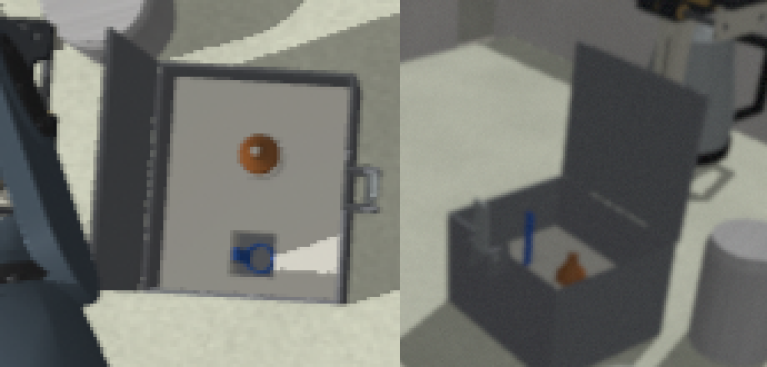

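The scoop stands in the well at crop (255,256), and the teat is upright on the tray at (258,153). The gripper is behind the lid, so I'll push it shut along an arc.

>>> apply_moves:
  plan:
    - [[0,-1.3,0],0,0]
    - [[0,-1.3,0],0,0]
    - [[0,-1.3,0],0,0]
    - [[0,-1.3,0],0,0]
    - [[0,-1.2,0],0,0]
    - [[0,-1.2,0],0,0]
    - [[0,-1.2,0],0,0]
    - [[0,-1.2,-0.4],0,0]
    - [[0,-1.1,-0.4],0,0]
    - [[0,-1.1,-0.4],0,0]

```text
time_s: 14.72
tcp_pos: [0.5196, 0.1675, 0.2451]
tool_rot: [[0.018, 1.0, -0.0], [1.0, -0.018, -0.0], [-0.0, -0.0, -1.0]]
contact_force: [0.5, 1.9, -0.3]
opening: 0.0004
grip_force: 0.6
```

>>> apply_moves:
  plan:
    - [[0,-1.0,-0.6],0,0]
    - [[0,-1.0,-0.6],0,0]
    - [[0,-1.0,-0.7],0,0]
    - [[0,-0.8,-0.9],0,0]
    - [[0,-0.8,-0.9],0,0]
    - [[0,-0.8,-1.0],0,0]
    - [[0,-0.5,-1.1],0,0]
    - [[0,-0.5,-1.1],0,0]
    - [[0,-0.5,-1.1],0,0]
    - [[0,0,0],0,0]

```text
time_s: 15.55
tcp_pos: [0.5186, 0.0986, 0.1631]
tool_rot: [[0.018, 1.0, -0.003], [1.0, -0.018, -0.001], [-0.001, -0.003, -1.0]]
contact_force: [0.4, 0.2, -0.2]
opening: 0.0006
grip_force: 0.0
```

>>> apply_moves:
  plan:
    - [[0,-0.2,-1.0],0,0]
    - [[0,-0.2,-1.0],0,0]
    - [[0,-0.2,-0.8],0,0]
    - [[0,0,-0.4],0,0]
    - [[0,0,0],0,0]

```text
time_s: 15.97
tcp_pos: [0.5192, 0.0936, 0.1325]
tool_rot: [[0.018, 1.0, -0.002], [1.0, -0.018, -0.0], [-0.0, -0.002, -1.0]]
contact_force: [-0.4, -0.3, 0.9]
opening: 0.0004
grip_force: 0.0
```

>>> apply_moves:
  plan:
    - [[0,0,-0.2],0,0]
    - [[0,0,-0.1],0,0]
    - [[0,0,0],0,0]

```text
time_s: 16.22
tcp_pos: [0.5199, 0.0938, 0.1313]
tool_rot: [[0.018, 1.0, 0.001], [1.0, -0.018, -0.0], [-0.0, 0.001, -1.0]]
contact_force: [-0.5, -0.1, 3.7]
opening: 0.0004
grip_force: 1.8
```

>>> apply_moves:
  plan:
    - [[0,0,-0.1],0,0]
    - [[0,0,-0.1],0,0]
    - [[0,0,0],0,0]
    - [[0,0,0],0,0]

```text
time_s: 16.55
tcp_pos: [0.52, 0.0938, 0.131]
tool_rot: [[0.018, 1.0, 0.001], [1.0, -0.018, -0.0], [-0.0, 0.001, -1.0]]
contact_force: [-9.9, -1.3, 24.3]
opening: 0.0002
grip_force: 12.3
```

>>> apply_moves:
  plan:
    - [[0,0,4],0,0]
    - [[0,0,4],0,0]
    - [[0,0,4],0,0]
    - [[-0.2,-4,0],0,0]
    - [[-0.2,-4,0],0,0]
    - [[0,-4,0],0,0]
    - [[0,0,0],0,0]
    - [[0,0,-3],0,0]
    - [[0,0,-3],0,0]
    - [[0,0,-1],0,0]
    - [[0,0,0],0,0]

```text
time_s: 17.47
tcp_pos: [0.5146, -0.0259, 0.1768]
tool_rot: [[0.018, 1.0, -0.004], [1.0, -0.018, 0.001], [0.001, -0.004, -1.0]]
contact_force: [0.1, 0.4, 0.5]
opening: 0.0005
grip_force: 0.0
```

```bash
python3 - <<'E'
from h import *
f=grab('scene');g=grab('top')
cv2.imwrite('pics/near4.png',np.hstack([cv2.resize(g['px'][150:260,205:325],(400,367),interpolation=3),cv2.resize(f['px'][100:220,300:420],(367,367),interpolation=3)]))
print(bot.get_obs()['tcp_pos'])
E
```

```text
[ 0.5162586  -0.02607821  0.17969004]
```

View pics/near4.png

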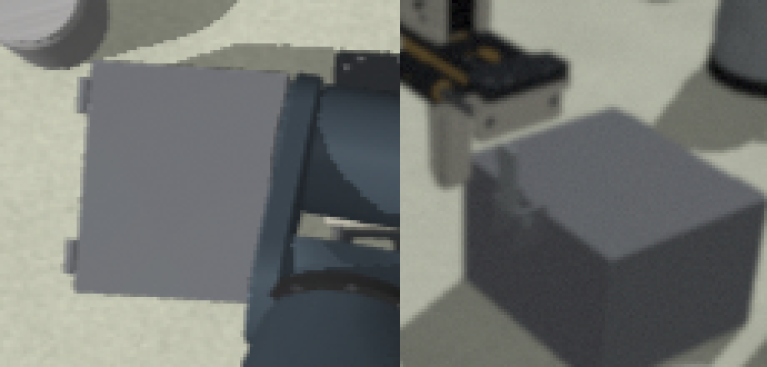

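The lid is flat shut, and the clamp still stands at crop (508,175) with the gripper outside it. Now I'll fold it.

>>> apply_moves:
  plan:
    - [[0,1.1,0],0,0]
    - [[0,1.1,0],0,0]
    - [[0,1.1,0],0,0]
    - [[0,1.0,0],0,0]
    - [[0,0.9,0],0,0]
    - [[0,0.8,0],0,0]
    - [[0,0.8,-0.3],0,0]
    - [[0,0.8,-0.3],0,0]
    - [[0,0.7,-0.5],0,0]
    - [[0,0.6,-0.6],0,0]
    - [[0,0,0],0,0]

```text
time_s: 18.48
tcp_pos: [0.515, 0.0637, 0.1602]
tool_rot: [[0.017, 1.0, -0.002], [1.0, -0.017, 0.0], [0.0, -0.002, -1.0]]
contact_force: [0.5, 0.9, -1.0]
opening: 0.0005
grip_force: 0.0
```

>>> apply_moves:
  plan:
    - [[0,0.4,-0.5],0,0]
    - [[0,0.3,-0.6],0,0]
    - [[0,0.2,-0.6],0,0]
    - [[0,0.1,-0.5],0,0]
    - [[0,0,0],0,0]

```text
time_s: 18.9
tcp_pos: [0.5157, 0.0729, 0.1393]
tool_rot: [[0.018, 1.0, -0.0], [1.0, -0.018, 0.0], [0.0, -0.0, -1.0]]
contact_force: [-0.3, -1.5, 1.2]
opening: 0.0004
grip_force: 0.0
```

>>> apply_moves:
  plan:
    - [[0,0,-0.2],0,0]
    - [[0,0,-0.2],0,0]
    - [[0,0,0],0,0]
    - [[0,0,0],0,0]

```text
time_s: 19.23
tcp_pos: [0.516, 0.0729, 0.1385]
tool_rot: [[0.018, 1.0, 0.001], [1.0, -0.018, 0.0], [0.0, 0.001, -1.0]]
contact_force: [-14.6, 1.3, 40.4]
opening: 0.0003
grip_force: 20.0
```

Seated. Lift and clear away.

>>> apply_moves:
  plan:
    - [[0,0,1],0,0]
    - [[0,0,3],0,0]
    - [[0,0,4],0,0]
    - [[0,0,4],0,0]
    - [[0,-4,0],0,0]
    - [[-1,-4,0],0,0]
    - [[-2,-3.5,0],0,0]
    - [[-2,-3.5,0],0,0]
    - [[-2,-3.5,0],0,0]
    - [[-2,-3.5,0],0,0]
    - [[0,0,0],0,0]

```text
time_s: 20.15
tcp_pos: [0.4229, -0.1517, 0.2553]
tool_rot: [[0.023, 1.0, -0.001], [1.0, -0.023, -0.001], [-0.001, -0.001, -1.0]]
contact_force: [0.4, -0.4, 1.0]
opening: 0.0007
grip_force: 0.0
```

```bash
python3 - <<'E'
from h import *
f=grab('scene');g=grab('top')
cv2.imwrite('pics/fin.png',np.hstack([cv2.resize(g['px'][110:290,200:450],(430,310),interpolation=3),cv2.resize(f['px'][110:310,160:420],(370,310),interpolation=3)]))
E
```

```text
(no output)
```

View pics/fin.png

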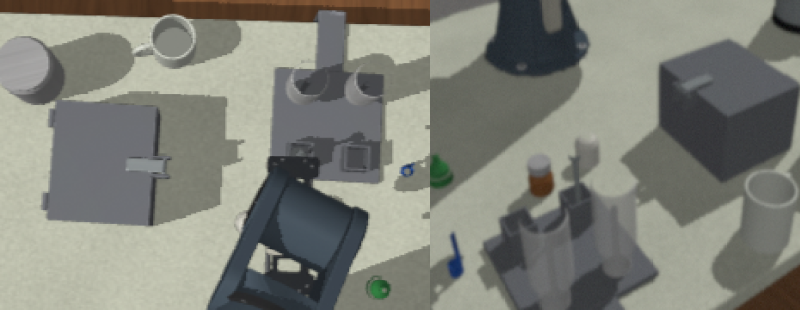

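The lid is shut, the clamp lies flat over it at crop (146,165), and the bystanders are undisturbed.

```bash
python3 -c "
from plant import bot
print(bot.hand_in())"
```

```text
the job is handed in; nothing more can be done
None
```

I put the scoop in the well and the teat on the tray, shut the lid, folded the clamp down flat and handed the job in at about 20 s; the only doubt is the clamp press, where the wrist read 40.4 N with the fingertips, just over the 40 N limit for the arm and gripper body.

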